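Steady the rocking counter scale

ROBOT

A 7-joint arm with a two-finger parallel gripper is mounted at the origin on the work surface. World frame = base frame: x ahead of the robot, y to its left, z up, the work surface at z = 0. Lengths are in m, angles in rad, forces in N, time in s.
With the tool pointing down it reaches from about 0.4 to 0.875 m from the base axis. Payload 6.5 kg.
Tool frame: the origin (TCP) lies midway between the tips of the shut fingers; the grasp point (between the pads) lies 19 mm behind it (arm.pinch_z is the distance from the TCP to the grasp point, in m); z points along the fingers, y is the line along which they close (so a half turn about z gives the same grasp; the last joint's range is limited). The gripper opens to 85 mm and grips with 20 to 120 N. Pads are 22 mm wide; open, the fingers measure 114 mm over their backs; the gripper's body (76 mm by 85 mm) begins 54 mm behind the grasp point. The pads swing forward as they close: fully open they stand 13 mm farther back than shut.
Start: joints at [1.145, 0.536, -0.004, 1.538, 0.003, 1.067, -0.071], TCP at [0.229, -0.608, 0.198] pointing down, gripper open.
Joint ranges: [-2.7, 2.7], [-0.37, 2.16], [-1.27, 1.26], [0.24, 2.4], [-1.31, 4.45], [0.19, 1.91], [-2.76, 2.76]. Speed limits (rad/s): [2.39, 2.39, 3.14, 3.14, 3.14, 3.14, 3.14].

INTERFACE

Orientations are given as a unit quaternion [x, y, z, w].
In Python, from plant import arm gives the robot as it stands. Calls block until the motion is done:
- arm.reach(position, orientation): joint-space move of the TCP to a pose.
- arm.move_l(position, attitude=None, feed=0.15, f_stop=None): straight line of the TCP; attitude=None keeps the orientation; feed is the mean speed in m/s. With f_stop (N) it stops when the force on the tool has changed by that much, and returns True; else False.
- arm.move_j(angles): joint-space move.
- arm.set_gripper(opening, strength=None): finger opening in m; strength is the grip in N (None keeps the last); returns when the fingers have stopped.
- arm.hold(seconds).
- arm.solve_ik(position, orientation): joint angles nearest the present ones, or None.
- arm.observe(): the state.
- arm.snapshot(name): name is "scene" or "top"; returns a dict with "pixels" (480x640x3 uint8, red, green, blue), "fx", "fy", "cx", "cy" (pixels), "world_from_camera" (4x4, takes a point from camera to world coordinates). Camera axes: x right, y up, looking along -z (the intrinsics and any distortion apply to the point x, -y, -z); pixel columns grow to the right and rows downward; lengths in m; the calibration is good to about 2 mm. A picture is of the moment at which its call begins. There is no depth.
A pose or a line that the arm cannot do raises arm.IKError and nothing moves.
- arm.finish_job(): hands the job in; it is judged then, once.
The state is a dict: "time": time; "joints": joint angles; "qvel": joint speeds; "effort": joint torques, N m; "ee_pos": TCP position; "orientation": TCP orientation; "ft_force": force on the tool from outside, world axes, zero at the start; "moment": the same for the moment, N m; "opening": finger opening in m; "gripper_force": force on a finger pad.
Only numpy, scipy, OpenCV 4.12 (cv2) and the standard library are available. Lean on these libraries where they do the work, as an engineer would, in place of code of your own. Each camera call takes 0.05 s, during which the arm holds its last target. There are 200 camera calls.

TASK

The counter scale rocks because the foot at its corner beside the white pastry box has been wound up, and the box stands in the way of that foot's black knob. Slide the box across the counter until it stands wholly on the round dark packing mat, and screw that knob clockwise until the scale stands firmly on all four feet with its weight shared and no longer rocks, but not so far that another foot lifts. Leave the scale and everything else on the counter where they are.

Things in the scene. Friction and masses are not known exactly. Their poses are not given: they have to be found in the camera images.
- scale: Counter scale on a four-armed base, 3 to 4 kg, loose. Origin on the counter midway between the feet; x to its rear, y to its left, z up. Feet at x, y = +-155 mm, on diagonal arms 30 mm wide, tops 37 mm up. Housing 180 mm and platter 190 mm square, 83 mm up, both centred; keypad ledge out to x = -135 (|y| < 75 mm, 49 mm high); display head at the rear (x 118, y -105 to 45 mm), 221 mm tall.
- knob_mid (a point): Middle of the loose knob of the front-left foot (scale's x -155, y +155 mm): black ribbed upright cylinder, 54 mm in diameter, 28 mm tall; this point is on its axis, 14 mm below its top. About 72 mm above the counter when wound fully up (joint 0); it sinks 8 mm per turn clockwise. The other three knobs' middles are 66 mm up.
- level_knob (a joint): Turn of that knob in rad, growing clockwise from above; 0 = wound fully up, its pad 6 mm above the plane of the other three; coarse thread, 8 mm per turn; end stop 9.4. Starts at 0.4 to 2.1. At 4.7 the four pads are in one plane, the knobs equally high and the weight well shared. The rubber is soft: this pad first touches at about 3.4, past 6.4 other feet lift. Needs 0.06 N m, stays put.
- foot_fl: The front-left foot, the loose one, carrying the knob: steel spindle and a rubber pad 34 mm in diameter. Origin on its axis at the underside of the unloaded pad; z up.
- foot_fr: The front-right foot, the same but locked by its nut (as are the two rear feet). Origin on its axis at the underside of its unloaded pad (rubber, about 15 N per mm); the centre of its knob is 66 mm above. By balance it always carries slightly less than the rear-left foot, and the loose foot less than the rear-right one.
- pastry_box: Closed off-white cardboard box, 160 x 160 mm, 80 mm high, 0.4 to 0.8 kg, too wide to grasp: to be pushed. Origin at the centre of its underside, x and y along its sides. It starts on the scale's left, its near face about 45 mm from the loose knob's axis; between it and the scale's housing, behind that knob, is a free strip of counter about 100 mm wide (no arm crosses it between the two left feet).
- mat: Round dark rubber packing mat, 330 mm in diameter, 1 mm thin, let into the counter (nothing catches on it), to the left of the scale. Origin at its centre.
- table: The marble counter; its top is at z = 0.
- weight: Bystander: knobbed steel check weight, 54 mm in diameter, 71 mm tall, in front of the scale's keypad. Origin at the centre of its underside.
- jar: Bystander: green glass jar, 80 mm in diameter, 110 mm tall, behind the pastry box. Origin at the centre of its underside.
- tongs: Bystander: steel pastry tongs lying flat, 180 mm long. Origin near their middle.
- flat_boxes: Bystander: stack of folded boxes, 170 x 220 x 36 mm. Origin at the centre of its underside.
There are look-alikes about, which are no part of the job. Leave any orange look-alike of the pastry_box alone.

How it is judged:
At the end, for the whole second after the job is handed in: The pastry box stands flat, at rest, its centre within 50 mm of the mat's centre (wholly on it at any yaw); the scale rests with the loose foot and the front-right foot each pressing on the counter with over 3 N, so by balance all four feet bear (level_knob about 4.1 to 5.7 rad) (horizontal distance between pastry_box and mat below 0.05 m and angle between pastry_box's own z axis and vertical below 0.05 rad and height (world z) of pastry_box below 0.01 m and linear speed of each of pastry_box, scale below 0.01 m/s and contact force between each of foot_fl, foot_fr and table above 3 N); the robot touches nothing.
It fails at once if the scale is shifted by more than 40 mm (distance of scale from where it was at the start of the episode above 0.04 m).
It fails at once if a bystander is moved by more than 25 mm (distance of any of weight, jar, tongs, flat_boxes from where it was at the start of the episode above 0.025 m).
It also fails if it takes over 70 s, if anything falls off the work surface, if the arm or the gripper's body presses on something with over 40 N, if the wrist force passes 120 N, or if a joint passes its speed limit or range.

## Working session

There is one attempt and no reset: what is moved stays moved. The work goes in short steps, each a Python script; the robot and the scene stay as the last script left them, time stands still between calls to the robot, and variables do not carry over. Pictures are saved under pics/ and viewed, at most 10 in all, crops included, and the job is handed in when it is done.

```bash
mkdir -p pics; ls; python3 - <<'E'
from plant import arm
import cv2,json,numpy as np
for n in("scene","top"):
    s=arm.snapshot(n); cv2.imwrite(f"pics/{n}0.png",s["pixels"][:,:,::-1])
    print(n,[s[k] for k in("fx","fy","cx","cy")],[k for k in s]); print(np.round(s["world_from_camera"],4))
o=arm.observe();print(o["time"],o["ee_pos"],o["orientation"])
E
```

```text
pics
scene [508.41402627508404, 508.41402627508404, 309.7100802140992, 237.21849338416285] ['pixels', 'fx', 'fy', 'cx', 'cy', 'world_from_camera']
[[-0.4902 -0.5459  0.6795  1.4867]
 [ 0.8714 -0.2876  0.3975  0.536 ]
 [-0.0215  0.7869  0.6167  0.9865]
 [ 0.      0.      0.      1.    ]]
top [451.77919563574557, 451.77919563574557, 326.22297605487967, 235.31991565581436] ['pixels', 'fx', 'fy', 'cx', 'cy', 'world_from_camera']
[[-0.0107  0.9981 -0.0608  0.3999]
 [-0.9999 -0.0103  0.0064 -0.0191]
 [ 0.0058  0.0609  0.9981  1.1345]
 [ 0.      0.      0.      1.    ]]
0.1 [ 0.22861309 -0.60781456  0.1974942 ] [ 9.83856882e-01  1.78955355e-01 -2.02046662e-04 -7.59333642e-04]
```

View pics/top0.png

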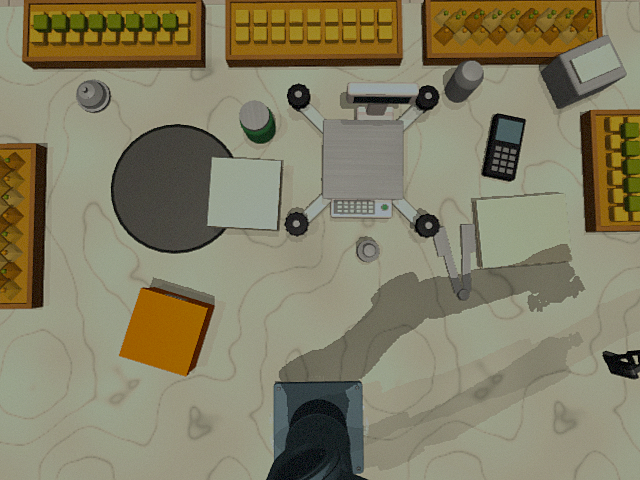

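View pics/scene0.png

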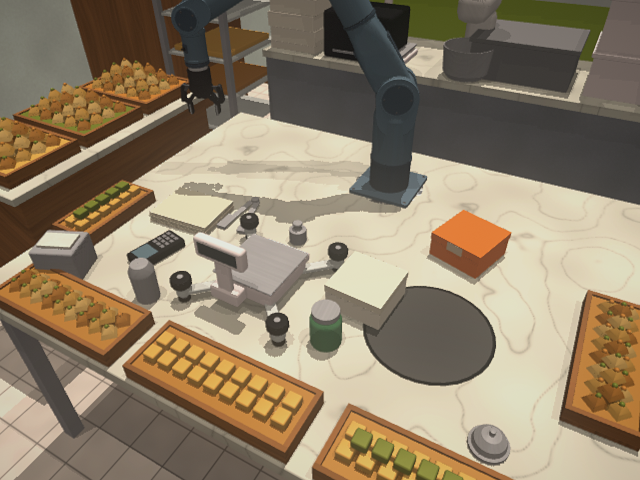

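The top view (up = +x, left = +y) shows the mat centred near (175,188), the box top at (208–282, 157–230), and the loose knob at (297,224). The other knobs are at (428,225), (299,96) and (428,97). The scene view confirms this layout, with the jar behind the box at (325,325). Next I'll turn these into positions.

```bash
cat > h.py <<'E'
import cv2,numpy as np
from plant import arm
def cast(s,uv,z):
    M=np.array(s["world_from_camera"]);u,v=uv
    d=M[:3,:3]@np.array([(u-s["cx"])/s["fx"],-(v-s["cy"])/s["fy"],-1]);o=M[:3,3]
    return o+d*(z-o[2])/d[2]
def big(m,roi):
    k=np.zeros(m.shape,np.uint8);x0,x1,y0,y1=roi;k[y0:y1,x0:x1]=1
    cs,_=cv2.findContours(m.astype(np.uint8)*k,cv2.RETR_EXTERNAL,cv2.CHAIN_APPROX_NONE)
    return max(cs,key=cv2.contourArea)
def quat(yaw):  # tool down, closing axis at given yaw from world y
    from scipy.spatial.transform import Rotation as R
    return (R.from_euler("z",yaw)*R.from_quat([1,0,0,0])).as_quat()
def box(s,roi=(100,290,120,260)):
    p=s["pixels"].astype(int); sat=p.max(2)-p.min(2)
    m=(p.min(2)>195)&(sat<22)
    m=cv2.morphologyEx(m.astype(np.uint8),cv2.MORPH_OPEN,np.ones((5,5)))
    c=cv2.boxPoints(cv2.minAreaRect(big(m,roi)))
    return np.array([cast(s,q,.08) for q in c]),c
def knob(s,roi,z):
    p=s["pixels"].astype(int)
    c=big(p.max(2)<60,roi);(u,v),r=cv2.minEnclosingCircle(c)
    return cast(s,(u,v),z),(u,v,r)
E
python3 - <<'E'
from h import *
np.set_printoptions(precision=3,suppress=True)
s=arm.snapshot("top");p=s["pixels"].astype(int)
print(p[194,245],p[250,250],p[188,160],p[224,297],p[215,297])
W,c=box(s);print("box",W,W.mean(0),c)
m=(p.max(2)<135)&(p.max(2)-p.min(2)<25)
e=cv2.convexHull(big(m,(100,212,115,260)));e=e[e[:,0,0]<200]
pts=np.array([cast(s,q[0],0)[:2] for q in e])
A=np.c_[2*pts,np.ones(len(pts))];q=np.linalg.lstsq(A,(pts**2).sum(1),rcond=None)[0];print("mat",q,np.sqrt(q[2]+q[0]**2+q[1]**2))
for n,r,z in(("fl",(280,312,205,242),.082),("fr",(410,445,205,242),.08),("rl",(284,315,80,113),.08),("rr",(412,445,80,113),.08)):print(n,*knob(s,r,z))
E
```

```text
[154 163 149] [155 155 133] [70 65 59] [141 139 133] [31 33 29]Traceback (most recent call last):
  File "<stdin>", line 5, in <module>
  File "h.py", line 18, in box
    c=cv2.boxPoints(cv2.minAreaRect(big(m,roi)))
                                    ~~~^^^^^^^
  File "h.py", line 10, in big
    return max(cs,key=cv2.contourArea)
ValueError: max() iterable argument is empty
```

```bash
sed -i 's/m=(p.min(2)>195)&(sat<22)/m=(p.max(2)>.9*np.median(p[150:240,215:270].max(2)))\&(p[:,:,1]>p[:,:,0]+3)/' h.py
python3 - <<'E'
from h import *
np.set_printoptions(precision=3,suppress=True)
s=arm.snapshot("top");p=s["pixels"].astype(int);cv2.imwrite("pics/t1.png",s["pixels"][:,:,::-1])
print(p[194,245],p[250,250],p[188,160],p[224,297],p[215,297])
W,c=box(s);print("box",W,W.mean(0),c)
m=(p.max(2)<100)&(p.max(2)-p.min(2)<25)
e=cv2.convexHull(big(m,(100,212,115,260)));e=e[e[:,0,0]<200]
pts=np.array([cast(s,q[0],0)[:2] for q in e])
A=np.c_[2*pts,np.ones(len(pts))];q=np.linalg.lstsq(A,(pts**2).sum(1),rcond=None)[0];print("mat",q,np.sqrt(q[2]+q[0]**2+q[1]**2))
for n,r,z in(("fl",(280,312,205,242),.082),("fr",(410,445,205,242),.08),("rl",(284,315,80,113),.08),("rr",(412,445,80,113),.08)):print(n,*knob(s,r,z))
E
```

```text
[152 159 143] [152 154 131] [71 70 61] [141 138 132] [40 34 36]
box [[0.491 0.252 0.08 ]
 [0.652 0.244 0.08 ]
 [0.641 0.081 0.08 ]
 [0.48  0.091 0.08 ]] [0.566 0.167 0.08 ] [[207.224 225.19 ]
 [211.245 156.838]
 [280.3   160.9  ]
 [276.279 229.252]]
mat [ 0.593  0.353 -0.449] 0.16460890480983043
fl [0.492 0.045 0.082] (296.0, 223.5, 12.093486785888672)
fr [ 0.484 -0.261  0.08 ] (426.55084228515625, 225.79661560058594, 12.576210021972656)
rl [0.794 0.037 0.08 ] (298.382080078125, 97.44339752197266, 13.652907371520996)
rr [ 0.788 -0.269  0.08 ] (426.6947021484375, 98.72123718261719, 13.783284187316895)
```

View pics/t1.png

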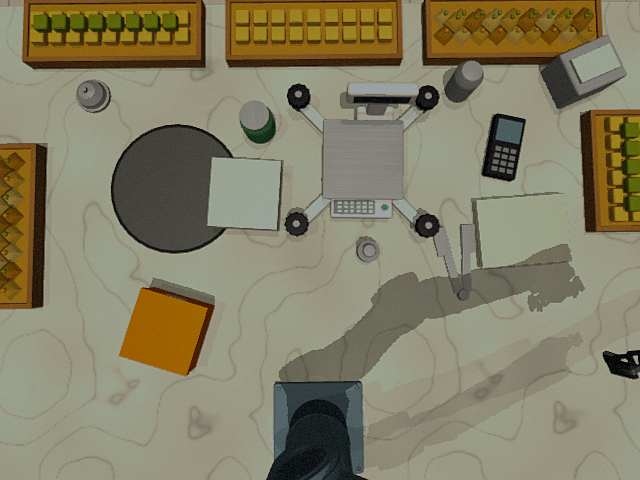

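The second top picture matches the first, so the numbers hold. Box centre is (0.566, 0.167), mat centre (0.593, 0.353), loose knob (0.492, 0.045). Next I push the box from the strip.

```bash
python3 - <<'E'
from h import *
np.set_printoptions(precision=3,suppress=True)
a=-0.067
for yaw in (np.pi/2+a,-np.pi/2+a):
    j=arm.solve_ik([.557,.05,.03],quat(yaw)); print(yaw,j)
    if j is not None and abs(j[6])<2: q=quat(yaw);
arm.set_gripper(.02,30)
arm.move_l([.229,-.608,.32],feed=.4)
arm.reach([.45,-.2,.33],q); arm.reach([.557,.05,.2],q)
o=arm.observe();print(o["time"],o["ee_pos"],o["joints"],o["ft_force"])
print(arm.move_l([.557,.05,.03],feed=.12,f_stop=6))
print(arm.move_l([.587,.262,.03],feed=.09,f_stop=25))
o=arm.observe();print(o["time"],o["ee_pos"],o["ft_force"])
s=arm.snapshot("top");cv2.imwrite("pics/t2.png",s["pixels"][:,:,::-1])
E
```

```text
1.5037963267948966 [ 0.178  0.672 -0.463  1.866  0.442  0.707 -0.607]
-1.6377963267948965 [ 0.576  0.938 -1.082  1.844  0.99   1.019  2.138]
4.15 [0.557 0.048 0.2  ] [ 0.284  0.445 -0.591  1.754  0.285  1.029 -0.479] [-0.017 -0.603 -0.653]
False
False
8.2417 [0.587 0.261 0.03 ] [-1.304 -5.123  3.425]
```

View pics/t2.png

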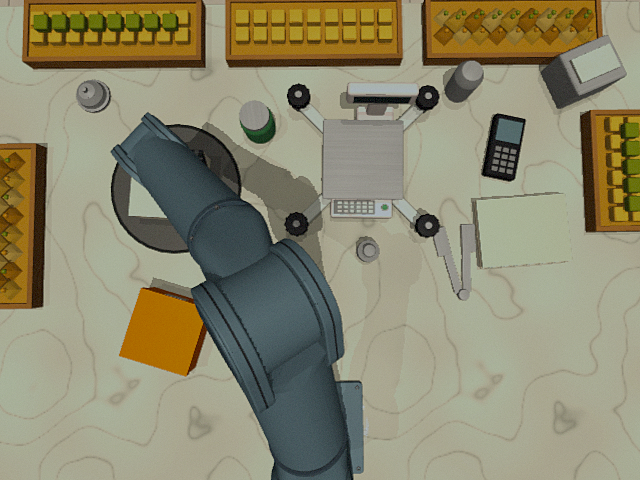

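The box has moved onto the mat, with its left side at about (130,190), mostly hidden by the arm. I'll back off, verify it, and check IK for the knob turn.

```bash
python3 - <<'E'
from h import *
np.set_printoptions(precision=3,suppress=True)
arm.move_l([.583,.235,.03],feed=.1)
arm.move_l([.58,.22,.2],feed=.25)
arm.reach([.40,-.12,.25],quat(np.pi/2))
s=arm.snapshot("top");cv2.imwrite("pics/t3.png",s["pixels"][:,:,::-1])
print(arm.observe()["time"])
p=s["pixels"].astype(int)
m=(p.min(2)>115); m=cv2.morphologyEx(m.astype(np.uint8),cv2.MORPH_OPEN,np.ones((5,5)))
c=cv2.boxPoints(cv2.minAreaRect(big(m,(120,225,130,245))));print("box",c,np.mean([cast(s,q,.08) for q in c],0))
for n,r,z in(("fl",(280,312,205,242),.084),("fr",(410,445,205,242),.08),("rl",(284,315,80,113),.08)):print(n,*knob(s,r,z))
for d in range(150,-220,-30):
    print(d,arm.solve_ik([.492,.045,.051],quat(np.radians(d))))
E
```

```text
11.0417
box [[128.337 215.261]
 [132.037 146.813]
 [201.941 150.591]
 [198.241 219.04 ]] [0.592 0.351 0.08 ]
fl [0.492 0.044 0.084] (296.0, 223.5, 12.093486785888672)
fr [ 0.469 -0.262  0.08 ] (427.0, 232.0, 18.788393020629883)
rl [0.794 0.037 0.08 ] (298.382080078125, 97.44339752197266, 13.652907371520996)
150 [ 0.29   0.581 -0.594  2.02   0.505  0.688  0.419]
120 [ 0.274  0.575 -0.573  2.021  0.487  0.682 -0.089]
90 [ 0.257  0.57  -0.551  2.022  0.469  0.676 -0.597]
60 [ 0.209  0.555 -0.489  2.024  0.417  0.659 -1.076]
30 [ 0.153  0.541 -0.418  2.027  0.357  0.643 -1.548]
0 [ 0.085  0.528 -0.332  2.031  0.284  0.626 -2.008]
-30 [ 0.02   0.518 -0.252  2.035  0.216  0.613 -2.471]
-60 [-0.959  0.832  1.086  2.087 -1.004  0.886 -1.887]
-90 [ 0.523  0.706 -0.92   2.008  0.778  0.826  2.29 ]
-120 [ 0.461  0.662 -0.828  2.011  0.701  0.778  1.828]
-150 [ 0.417  0.637 -0.766  2.013  0.649  0.751  1.346]
-180 [ 0.321  0.592 -0.636  2.018  0.54   0.701  0.914]
-210 [ 0.29   0.581 -0.594  2.02   0.505  0.688  0.419]
```

View pics/t3.png

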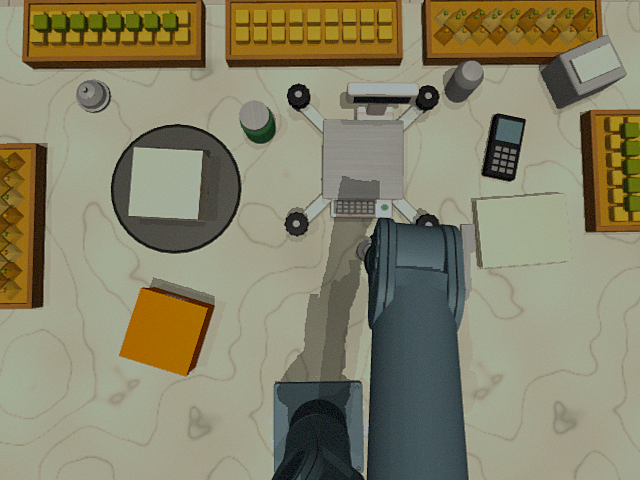

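The box centre is at (0.592, 0.351), about 2 mm from the mat centre. Next I refine the knob position from both views and probe the foot's gap by pressing the knob lightly with shut fingers.

```bash
cat >> h.py <<'E'
def probe(xy,q,n=24,dz=.0004,fmax=9):
    arm.move_l([*xy,.10],attitude=q,feed=.1); arm.hold(.3)
    f0=arm.observe()["ft_force"][2]; out=[]
    arm.move_l([*xy,.070],feed=.012,f_stop=1.2)
    z=arm.observe()["ee_pos"][2]+.0012
    for i in range(n):
        arm.move_l([*xy,z],feed=.02); arm.hold(.06)
        o=arm.observe(); out.append((o["ee_pos"][2]*1000,o["ft_force"][2]-f0)); z-=dz
        if out[-1][1]>fmax: break
    arm.move_l([*xy,.10],feed=.1)
    return np.round(out,2)
E
python3 - <<'E'
from h import *
np.set_printoptions(precision=3,suppress=True)
P=[];
for n,r in(("top",(280,312,205,242)),("scene",(322,352,236,268))):
    s=arm.snapshot(n); p=s["pixels"].astype(int)
    (u,v),rad=cv2.minEnclosingCircle(big(p.max(2)<60,r)); print(n,u,v,rad)
    a=cast(s,(u,v),0);b=cast(s,(u,v),.1);d=(b-a)/np.linalg.norm(b-a);P.append((a,np.eye(3)-np.outer(d,d)))
X=np.linalg.solve(sum(p for a,p in P),sum(p@a for a,p in P));print("knob",X)
xy=(X[:2]+[.491,.044])/2; print(xy); np.save("xy.npy",xy)
q=quat(np.radians(240))
arm.set_gripper(0,40); arm.reach([*xy,.16],q)
print(arm.observe()["joints"])
print(probe(xy,q).tolist()); print(arm.observe()["time"])
s=arm.snapshot("scene"); cv2.imwrite("pics/s4.png",cv2.resize(s["pixels"][130:330,220:480,::-1],None,fx=3,fy=3))
E
```

```text
top 296.0 223.5 12.093486785888672
scene 333.0 254.0 6.403224468231201
knob [0.498 0.04  0.059]
[0.494 0.042]
[ 0.556  0.488 -0.926  1.935  0.478  0.955  2.016]
[[71.3, 0.34], [70.8, 0.64], [70.41, -0.49], [70.02, 0.67], [69.62, 1.31], [69.23, 0.83], [68.83, 0.41], [68.44, 0.16], [68.02, -0.5], [67.62, 0.07], [67.23, 0.67], [66.83, -0.19], [66.43, 0.21], [66.03, -0.29], [65.63, 0.4], [65.22, -0.35], [64.82, -0.12], [64.43, 0.48], [64.02, 0.15], [63.63, 0.38], [63.24, 1.29], [62.83, 1.2], [62.42, 0.31], [62.02, 0.97]]
24.7667
```

View pics/s4.png

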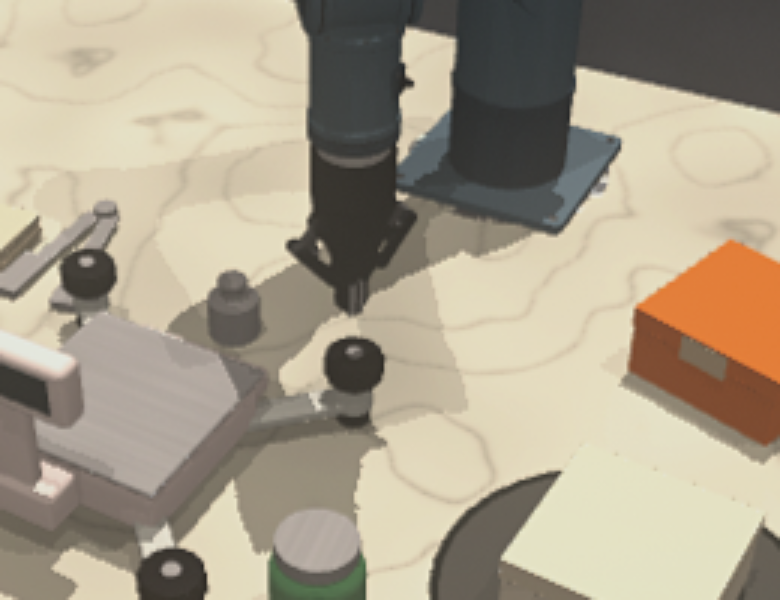

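The crop shows the fingertips at (352,300) and the knob at (353,363), so they have not touched. I'll recompute the knob position from both views.

```bash
python3 - <<'E'
from h import *
np.set_printoptions(precision=4,suppress=True)
o=arm.observe();print(o["time"],o["ee_pos"],o["opening"])
S={n:arm.snapshot(n) for n in("scene","top")}
def proj(s,X):
    M=np.linalg.inv(s["world_from_camera"]);c=M@np.r_[X,1];return s["cx"]+s["fx"]*c[0]/-c[2],s["cy"]-s["fy"]*c[1]/-c[2]
print("tcp",proj(S["scene"],o["ee_pos"]),proj(S["top"],o["ee_pos"]))
for z in(.07,.085):print(z,cast(S["scene"],(338,247),z),cast(S["top"],(296.7,223.5),z))
P=[]
for n,uv in(("scene",(338,251.3)),("top",(296.7,223.8))):
    s=S[n];a=cast(s,uv,0);b=cast(s,uv,.1);d=(b-a)/np.linalg.norm(b-a);P.append((a,np.eye(3)-np.outer(d,d)))
X=np.linalg.solve(sum(p for a,p in P),sum(p@a for a,p in P));print("knob",X,proj(S["scene"],X),proj(S["top"],X))
t=S["top"]["pixels"][150:300,220:440,::-1];cv2.imwrite("pics/t5.png",cv2.resize(t,None,fx=3.5,fy=3.5))
E
```

```text
24.8167 [0.494  0.0417 0.0997] 0.00012632725237695343
tcp (np.float64(336.60046122120605), np.float64(242.16612813896793)) (np.float64(296.728695584204), np.float64(222.13470296680023))
0.07 [0.4785 0.0387 0.07  ] [0.4934 0.0436 0.07  ]
0.085 [0.495  0.0468 0.085 ] [0.4921 0.0427 0.085 ]
knob [0.4926 0.0447 0.0667] (np.float64(337.63346368911897), np.float64(251.29958288158846)) (np.float64(296.31138586650655), np.float64(224.0000714379336))
```

View pics/t5.png

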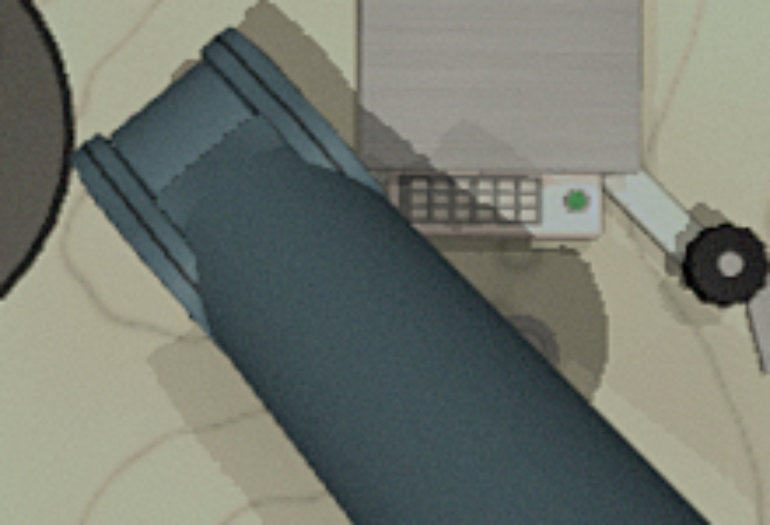

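The top crop is blocked by the arm. In the scene crop the fingertips sat about 10 px above where the TCP should project. I'll go down to first contact and photograph it.

```bash
python3 - <<'E'
from h import *
np.set_printoptions(precision=4,suppress=True)
xy=np.array([.4925,.0445])
arm.move_l([*xy,.065],feed=.1);arm.hold(.2)
print(arm.observe()["ft_force"])
print(arm.move_l([*xy,.04],feed=.015,f_stop=2.5))
o=arm.observe();print(o["time"],o["ee_pos"],o["ft_force"],o["opening"],o["joints"])
s=arm.snapshot("scene"); cv2.imwrite("pics/s6.png",cv2.resize(s["pixels"][190:290,270:400,::-1],None,fx=6,fy=6,interpolation=cv2.INTER_CUBIC))
E
```

```text
[-0.551  -0.7209  0.6425]
True
26.675 [0.4923 0.0447 0.0486] [0.1973 0.5473 4.5992] 7.114836758074007e-05 [ 0.4279  0.6481 -0.7806  2.0122  0.668   0.7551  1.8559]
```

View pics/s6.png

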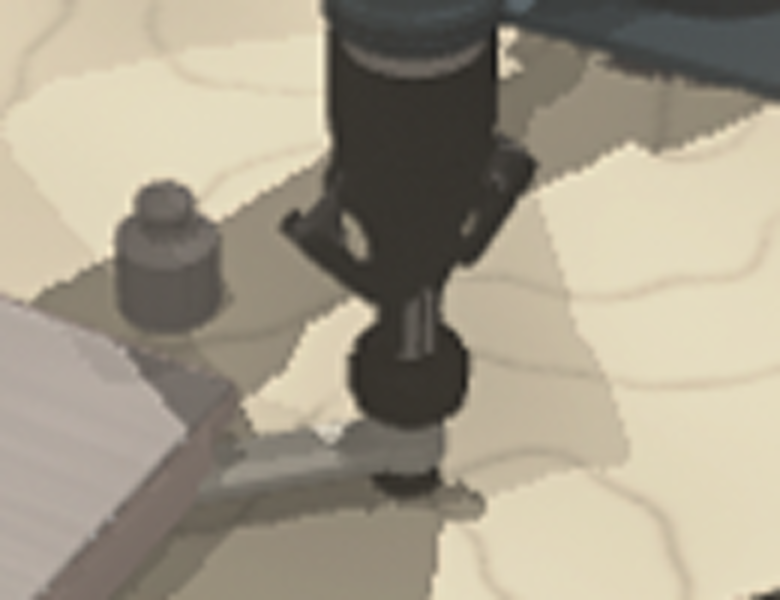

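The shut fingers are on the knob's cap at about (412,355), and the foot's pad looks pressed down to the counter. The reported TCP height is therefore about 31–35 mm lower than the tips really are, so I'll use contact as the height reference. Next I measure force against height while lifting, to get the foot's gap.

```bash
python3 - <<'E'
from h import *
xy=np.array([.4925,.0445]); out=[]
for z in [.0478,.0485,.0492,.05,.051,.052,.053,.054,.055,.056,.058,.062]:
    arm.move_l([*xy,z],feed=.02); f=[]
    for k in range(5): arm.hold(.04); o=arm.observe(); f.append(o["ft_force"][2])
    out.append((round(o["ee_pos"][2]*1000,2),round(np.mean(f),2),round(np.std(f),2)))
print(*out,sep="\n"); print(o["time"])
E
```

```text
(np.float64(48.02), np.float64(5.9), np.float64(0.49))
(np.float64(48.69), np.float64(5.35), np.float64(0.31))
(np.float64(49.17), np.float64(3.12), np.float64(0.23))
(np.float64(49.89), np.float64(0.01), np.float64(0.24))
(np.float64(51.0), np.float64(0.13), np.float64(0.34))
(np.float64(51.98), np.float64(0.06), np.float64(0.72))
(np.float64(52.99), np.float64(-0.03), np.float64(0.42))
(np.float64(54.0), np.float64(0.6), np.float64(0.57))
(np.float64(54.97), np.float64(-0.2), np.float64(0.48))
(np.float64(55.99), np.float64(-0.09), np.float64(0.45))
(np.float64(57.99), np.float64(-0.26), np.float64(0.36))
(np.float64(61.95), np.float64(-0.13), np.float64(0.27))
32.325
```

```bash
python3 - <<'E'
from h import *
xy=np.array([.4925,.0445]); out=[]
arm.move_l([*xy,.0505],feed=.06)
for z in np.arange(.0478,.0405,-.0006):
    arm.move_l([*xy,z],feed=.03); f=[]
    for k in range(3): arm.hold(.04); o=arm.observe(); f.append(o["ft_force"][2])
    out.append((round(o["ee_pos"][2]*1000,2),round(np.mean(f),2)))
    if out[-1][1]>13: break
arm.move_l([*xy,.075],feed=.15); arm.set_gripper(.085,50)
print(*out,sep="\n"); o=arm.observe();print(o["time"],o["ee_pos"],o["opening"])
E
```

```text
(np.float64(48.06), np.float64(5.93))
(np.float64(47.52), np.float64(5.55))
(np.float64(47.08), np.float64(8.83))
(np.float64(46.8), np.float64(12.57))
(np.float64(46.48), np.float64(16.32))
35.675 [0.49250798 0.04450037 0.07499167] 0.08464531871147475
```

The foot's pad meets the counter about 2.2 mm below its free height, so the joint stands at roughly 1.7 rad. I need about 3.15 rad clockwise. Next I grip and turn.

```bash
python3 - <<'E'
from h import *
np.set_printoptions(precision=3,suppress=True)
xy=np.array([.4925,.0445]); z0=.013
print(arm.move_l([*xy,z0],feed=.08,f_stop=6))
o=arm.observe();print(o["ee_pos"],o["ft_force"])
if o["ee_pos"][2]<z0+.002:
    arm.set_gripper(.03,50); o=arm.observe();print("grip",o["opening"],o["gripper_force"],o["ft_force"],o["time"])
    for t in np.arange(.35,3.16,.35):
        z=z0-.00127*min(t,1.9)
        j=arm.solve_ik([*xy,z],quat(np.radians(240)-t)); d=np.abs(np.array(j)-o["joints"])
        if d.max()>.6: print("jump",t,d);break
        arm.move_j(j); o=arm.observe(); print(round(t,2),round(o["time"],1),o["ft_force"],o["moment"],o["joints"][6])
E
```

```text
False
[0.493 0.045 0.013] [ 0.073  0.709 -0.785]
grip 0.05276063636695048 52.074331641197205 [-0.805  0.883  2.902] 36.9917
0.35 37.4 [-2.043  0.611  4.656] [ 0.212  0.336 -0.083] 1.5114872749768187
0.7 37.8 [-3.537  1.787  3.966] [ 0.374  0.441 -0.028] 1.2243007074358085
1.05 38.1 [-2.949  3.626  4.012] [ 0.667  0.534 -0.061] 0.9413898655338129
1.4 38.5 [-2.81   4.826  4.84 ] [ 0.929  0.552 -0.082] 0.6627348926230089
1.75 38.9 [-2.806  4.665  6.058] [ 0.993  0.581 -0.085] 0.38927915477648833
2.1 39.2 [-2.824  4.178  7.476] [ 1.005  0.515 -0.052] 0.12082971095299673
2.45 39.6 [-1.831  3.78   6.108] [ 0.995  0.36  -0.089] -0.14334898280264632
2.8 40.0 [-1.303  5.226  4.633] [ 1.032  0.114 -0.032] -0.40164655287893125
3.15 40.3 [0.146 5.128 3.339] [ 1.107 -0.129 -0.02 ] -0.6576803626522763
```

```bash
python3 - <<'E'
from h import *
np.set_printoptions(precision=3,suppress=True)
xy=np.array([.4925,.0445]); q=quat(np.radians(240)-3.15)
arm.set_gripper(.085); arm.move_l([*xy,.08],feed=.15); arm.set_gripper(0)
s=arm.snapshot("scene"); cv2.imwrite("pics/s7.png",cv2.resize(s["pixels"][170:350,150:420,::-1],None,fx=2.9,fy=2.9))
def pr(xy,q):
    arm.reach([*xy,.06],q); arm.hold(.2); out=[]
    for z in [.056]+list(np.arange(.0490,.0440,-.0005)):
        arm.move_l([*xy,z],feed=.04); f=[]
        for k in range(3): arm.hold(.04); o=arm.observe(); f.append(o["ft_force"][2])
        out.append((round(o["ee_pos"][2]*1000,2),round(float(np.mean(f)),2)))
        if out[-1][1]-out[0][1]>9: break
    arm.move_l([*xy,.09],feed=.15); print([(float(a),b) for a,b in out],o["time"])
pr(xy,q); pr([.485,-.261],q)
s=arm.snapshot("top"); print(box(s)[0].mean(0) if 0 else "",knob(s,(280,312,205,242),.08))
E
```

```text
[(56.06, -0.07), (48.97, 0.4), (48.56, -0.06), (47.98, -0.37), (47.5, -0.02), (46.99, -0.19), (46.66, 3.61), (46.39, 7.26), (46.19, 11.39)] 46.075
[(55.95, 0.09), (48.98, 0.31), (48.52, -0.09), (48.0, -0.09), (47.5, 0.39), (47.0, 0.3), (46.52, 0.53), (46.19, 3.73), (45.98, 7.88), (45.79, 11.04)] 51.725
 (array([0.493, 0.043, 0.08 ]), (296.5, 223.5, 11.85336971282959))
```

View pics/s7.png

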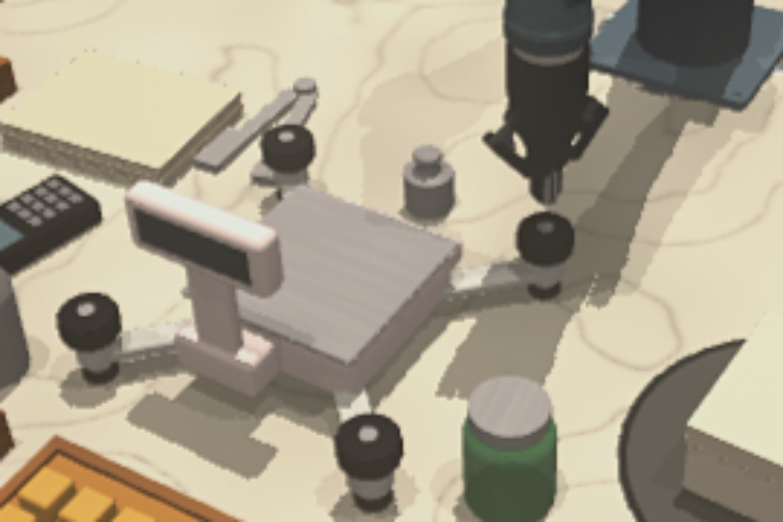

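Both front feet now resist at once, with no plateau. The loose knob still sits about 0.4 mm higher than the front-right one, so I'll add about 0.4 rad and then hand in.

```bash
python3 - <<'E'
from h import *
np.set_printoptions(precision=3,suppress=True)
xy=np.array([.4925,.0435]); y0=np.radians(240)-3.15
arm.reach([*xy,.075],quat(y0)); arm.set_gripper(.085); z=.0103
print(arm.move_l([*xy,z],feed=.1,f_stop=6)); arm.set_gripper(.03,50)
o=arm.observe();print(o["opening"],o["ee_pos"],o["time"])
arm.move_j(arm.solve_ik([*xy,z],quat(y0-.4)))
print(arm.observe()["joints"][6]-o["joints"][6])
arm.set_gripper(.085); arm.move_l([*xy,.13],feed=.15)
arm.reach([.40,-.10,.25],quat(y0-.4)); arm.hold(.5)
o=arm.observe();print(o["time"],o["ee_pos"])
s=arm.snapshot("top");print(knob(s,(280,312,205,242),.08))
print(arm.finish_job())
E
```

```text
False
0.05327765142680236 [0.492 0.044 0.011] 55.3667
-0.29206575149728475
58.4667 [ 0.4  -0.1   0.25]
(array([0.493, 0.043, 0.08 ]), (296.5, 223.5, 12.103818893432617))
the job is handed in; nothing more can be done
None
```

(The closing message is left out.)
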